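# Centre the depth-gain sliders of the ultrasound scanner

## Task

The ultrasound scanner still has the depth-gain curve of the last patient. Trace along the row of six slider caps on its panel with a fingertip, nudging them gently sideways from either side, until all six stand on the white centre line. Only touch and push the caps: do not pinch or lift anything, press the orange freeze key, lean on the scanner or shove it, and leave the things around it where they are.

Things in the scene. Friction and masses are not known exactly. Their poses are not given: they have to be found in the camera images.
- scanner: Ultrasound scanner, loose on rubber feet, 3.6 kg: pale deck 280 x 310 mm, level dark control panel 40 mm above the table, screen on its far side. Origin: centre of its underside. x points from the operator's edge to the screen, y to its left, z up. Keys, trackball and knobs (up to 12 mm high) lie right of y = +9 mm; round the slider row the panel is bare for 50 mm to the left and 80 mm to the right.
- screen_foot (a point): Middle of the screen's lower edge, on its front face, 121 mm beyond the scanner's origin and 50 mm above the table. The screen is 300 mm wide, leans back 15 degrees and rises to 250 mm above the table.
- gain_1 (a joint): Gain slider 1 of six (the nearest to the operator edge): round off-white cap with a thin orange stripe, 14 mm in diameter, its top 11 mm above the panel. Slides left and right in its slot along the scanner's y: value in m, 0 = on the centre line, positive = to the scanner's left, stops at +-0.017. Moves with about 0.8 N and stays where it is left; no detent.
- gain_2 (a joint): Gain slider 2 of six (counted from the operator edge): round off-white cap with a thin orange stripe, 14 mm in diameter, its top 11 mm above the panel. Slides left and right in its slot along the scanner's y: value in m, 0 = on the centre line, positive = to the scanner's left, stops at +-0.017. Moves with about 0.8 N and stays where it is left; no detent.
- gain_3 (a joint): Gain slider 3 of six (counted from the operator edge): round off-white cap with a thin orange stripe, 14 mm in diameter, its top 11 mm above the panel. Slides left and right in its slot along the scanner's y: value in m, 0 = on the centre line, positive = to the scanner's left, stops at +-0.017. Moves with about 0.8 N and stays where it is left; no detent.
- gain_4 (a joint): Gain slider 4 of six (counted from the operator edge): round off-white cap with a thin orange stripe, 14 mm in diameter, its top 11 mm above the panel. Slides left and right in its slot along the scanner's y: value in m, 0 = on the centre line, positive = to the scanner's left, stops at +-0.017. Moves with about 0.8 N and stays where it is left; no detent.
- gain_5 (a joint): Gain slider 5 of six (counted from the operator edge): round off-white cap with a thin orange stripe, 14 mm in diameter, its top 11 mm above the panel. Slides left and right in its slot along the scanner's y: value in m, 0 = on the centre line, positive = to the scanner's left, stops at +-0.017. Moves with about 0.8 N and stays where it is left; no detent.
- gain_6 (a joint): Gain slider 6 of six (the farthest, nearest the screen): round off-white cap with a thin orange stripe, 14 mm in diameter, its top 11 mm above the panel. Slides left and right in its slot along the scanner's y: value in m, 0 = on the centre line, positive = to the scanner's left, stops at +-0.017. Moves with about 0.8 N and stays where it is left; no detent.
- line_near (a point): Point of the white centre line on the panel surface (40 mm above the table) at slider 1; in the scanner's frame x -95, y +90 mm.
- line_far (a point): Point of the white centre line on the panel surface at slider 6, 100 mm from line_near along the scanner's x; in the scanner's frame x +5, y +90 mm. The sliders follow one another every 20 mm between these points.
- freeze_key (a joint): Round orange freeze key, 24 mm in diameter, 5.5 mm high, in the scanner's frame at x -98, y -6 mm (96 mm right of the slider row, at its near end). Value in m, grows as it is pressed, 0.004 = fully down; springs back.
- probe: Loose pale cordless ultrasound probe, 165 x 60 x 27 mm, lying flat on the table to the left of the scanner; origin at its middle, on the table. A bystander.
- vial: Loose small brown medicine bottle with a white cap, 36 mm in diameter, 75 mm tall, standing on the table to the right of the scanner; origin at the centre of its foot. A bystander.
- syringe: Loose 5 ml syringe, 120 mm long, lying on the table at the right; origin at its middle, on the table. A bystander.
- tape: Loose roll of beige skin tape, 82 mm in diameter, 30 mm high, lying flat at the right; origin at the centre of its underside. A bystander.
- pen: Loose blue pen, 145 mm long, lying on the table near the robot; origin at its middle, on the table. A bystander.

How it is judged (in metres and radians):
At the end, for the whole second after the job is handed in: All six slider caps stand within 5 mm of the white centre line and are at rest, the scanner stands on its feet within 20 mm of where it was, and the freeze key is up (value of joint gain_1 between -0.005 and 0.005 m and value of joint gain_2 between -0.005 and 0.005 m and value of joint gain_3 between -0.005 and 0.005 m and value of joint gain_4 between -0.005 and 0.005 m and value of joint gain_5 between -0.005 and 0.005 m and value of joint gain_6 between -0.005 and 0.005 m and velocity of joint each of gain_1, gain_2, gain_3, gain_4, gain_5, gain_6 below 0.005 m/s and distance of scanner from where it was at the start of the episode below 0.02 m and angle between scanner's own z axis and vertical below 0.03 rad and value of joint freeze_key below 0.001 m and linear speed of scanner below 0.01 m/s); the robot touches nothing.
It fails at once if the orange freeze key is pressed (2 mm) (value of joint freeze_key above 0.002 m).
It fails at once if the fingers bear on the scanner with more than 25 N (contact force between the fingers and scanner above 25 N).
It fails at once if the scanner is lifted or tipped (10 mm, 0.06 rad) or shoved more than 20 mm (height (world z) of scanner above 0.01 m or angle between scanner's own z axis and vertical above 0.06 rad or distance of scanner from where it was at the start of the episode above 0.02 m).
It fails at once if the probe, medicine bottle, syringe, tape roll or pen is moved more than 20 mm (distance of any of probe, vial, syringe, tape, pen from where it was at the start of the episode above 0.02 m).
It also fails if it takes over 59 s, if anything falls off the work surface, if the arm or the gripper's body presses on something with over 40 N, if the wrist force passes 120 N, or if a joint passes its speed limit or range.

## Robot

A 6-joint arm with a two-finger parallel gripper is mounted at the origin on a cart in front of the work surface, level with it; the furniture and walls round the work are solid. World frame = base frame: x ahead of the robot, y to its left, z up, the work surface at z = 0. Lengths are in m, angles in degrees, forces in N, time in s.
With the tool pointing down it reaches from about 0.35 to 0.875 m from the base axis. Payload 4.2 kg.
Tool frame: the origin (TCP) lies at the very end of the fingers, on their centre line; the grasp point (between the pads) lies 19 mm behind it; z points along the fingers, y is the line along which they close (so a half turn about z gives the same grasp; the last joint's range is limited). The gripper opens to 87 mm and grips with 3 to 60 N. Pads are 19 mm wide; open, the fingers measure 117 mm over their backs; the gripper's body (75 mm by 190 mm) begins 51 mm behind the grasp point.
Start: joints at [-49.355, 22.042, 0.453, 0, -68.411, -14.817], TCP at [0.272, -0.563, 0.193] pointing down, gripper open.
Joint ranges: [-179.83, 179.83], [-69.29, 118.12], [-61.27, 80.66], [-181.25, 117.63], [-171.15, -9.14], [-177.46, 177.46]. Speed limits (degrees/s): [159.86, 159.86, 180, 180, 180, 180].

## Interface

Orientations are given as a 3x3 rotation matrix whose columns are the frame's x, y, z axes.
In Python, from station import monitor, cams, ticket gives the robot as it stands.
- The arm moves only by the tool drive_tool, never from a script. Its argument "moves" is a list of rows, each an object with "delta_pos": the shift along the tool's x, y, z in mm, a list of three; "turn": the turn about the tool's z in rad; "claw": the opening, from 0 (shut) to 1 (fully open). A call has 1 to 12 rows; each row shifts and turns the commanded pose from where the row before left it, along the tool's axes as they then stand; what a row does not reach is not made up. A row lasts 1/8 s, in which the tool goes at most 62.5 mm and 10.7 degrees, less where a joint would pass 70% of its speed; a pose out of reach is approached as far as the arm can. A call is refused whole if a number of a shift passes 62.5 or a number of a turn 0.188, either way. A call with a gripper value outside its range is refused whole. The fingers move at their own pace and stop on an object; the grip force is fixed at half the most. Time passes only in rows, so rows that do not move let the fingers close. It gives the time, the measured TCP pose, the force, the opening and the grip force at its end, in the units of the state.
- monitor.sense(): the state, without advancing time (a new reading comes with each control period).
- cams.capture(name): name is "scene" or "top" or "wrist"; returns a dict with "color" (480x640x3 uint8, red, green, blue), "range_z" (480x640 float32, m along the optical axis (not along the pixel's ray), 0 where there is no reading), "vertical_fov" (degrees; the focal length in pixels is half the picture's height over the tangent of half this angle, whatever the lens; pixels are square), "cx", "cy" (the principal point, pixels), "extrinsics" (4x4, takes a point from camera to world coordinates). Camera axes: x right, y down, z forward; pixel columns grow to the right and rows downward; lengths in m; the calibration is good to about 2 mm. A picture is of the moment at which its call begins.
- ticket.finish_job(): hands the job in; it is judged then, once.
The state is a dict: "time_s": time; "joints": joint angles; "joint_velocities": joint speeds; "effort": joint torques, N m; "tcp_pos": TCP position; "ee_rot": TCP orientation; "wrist_force": force on the tool from outside, world axes, zero at the start; "moment": the same for the moment, N m; "gripper_width": opening from 0.0 (shut) to 1.0 (fully open); "gripper_force": force on a finger pad.
Only numpy, scipy, OpenCV 4.12 (cv2) and the standard library are available. Lean on these libraries where they do the work, as an engineer would, in place of code of your own. Each camera call takes 0.05 s, during which the arm holds its last target. There are 200 camera calls.

## Working session

There is one attempt and no reset: what is moved stays moved. The work goes in short steps, Python scripts to look and compute and a tool call to move; the robot and the scene stay as the last step left them, time stands still between calls to the robot, and variables do not carry over. Pictures are saved under pics/ and viewed, at most 10 in all, crops included, and the job is handed in when it is done.

Besides the shell and the picture viewer there is one more tool, called after "Request:" as a command line: name --argument value ..., lists and objects as JSON in quotes. drive_tool: Moves the arm, as the interface text tells. Its arguments: {"type":"object","properties":{"moves":{"type":"array","items":{"type":"object","properties":{"delta_pos":{"type":"array","items":{"type":"number"}},"turn":{"type":"number"},"claw":{"type":"number"}}}}},"required":["moves"]}

```bash
mkdir -p pics
python3 - <<'E'
from station import monitor,cams
import cv2,numpy as np
s=monitor.sense();print(s['time_s'],s['tcp_pos'],np.round(s['ee_rot'],3),s['gripper_width'])
a=[]
for n in("top","scene"):
    c=cams.capture(n);np.savez(f"{n}.npz",**c);cv2.imwrite(f"pics/{n}0.png",c['color'][...,::-1]);print(n,c['vertical_fov'],c['cx'],c['cy'],np.round(c['extrinsics'],3))
E
```

```text
0.0 [ 0.27202134 -0.56193381  0.19143686] [[-0.9   -0.436 -0.001]
 [-0.436  0.9    0.002]
 [ 0.     0.002 -1.   ]] 0.9937259849637834
top 50.385518984470615 322.90691487941274 239.0852272709572 [[-2.300e-02 -9.910e-01  1.350e-01  3.640e-01]
 [-1.000e+00  2.300e-02 -1.000e-03 -5.700e-02]
 [-2.000e-03 -1.350e-01 -9.910e-01  1.262e+00]
 [ 0.000e+00  0.000e+00  0.000e+00  1.000e+00]]
scene 55.49513822329968 324.64033960327004 241.33553082821285 [[-0.646 -0.536  0.544 -0.057]
 [-0.763  0.469 -0.445  0.45 ]
 [-0.017 -0.702 -0.712  0.855]
 [ 0.     0.     0.     1.   ]]
```

View pics/top0.png

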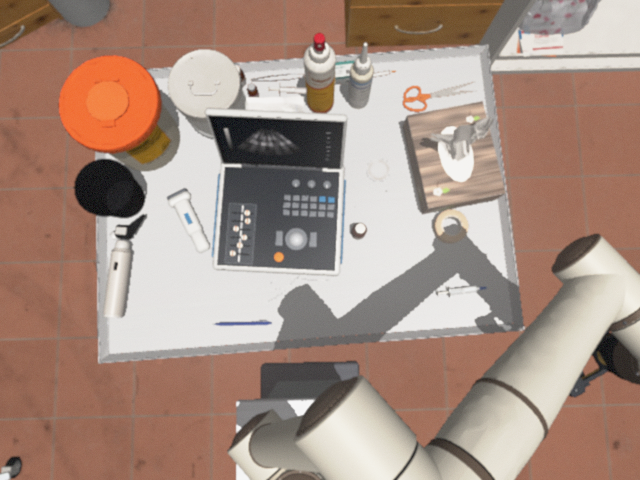

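The top view shows the scanner at about (280,218), its slider row at about (240,232) and the freeze key at (279,257). Next I'll zoom in and fix the scanner's frame.

```bash
cat > h.py <<'E'
import numpy as np
def K(c):
    return 240/np.tan(np.radians(c['vertical_fov'])/2)
def toplane(c,u,v,z):
    f=K(c);E=c['extrinsics'];d=E[:3,:3]@np.array([(u-c['cx'])/f,(v-c['cy'])/f,1]);o=E[:3,3]
    return o+d*(z-o[2])/d[2]
def proj(c,p):
    E=c['extrinsics'];q=E[:3,:3].T@(np.asarray(p)-E[:3,3]);f=K(c)
    return np.array([f*q[0]/q[2]+c['cx'],f*q[1]/q[2]+c['cy']])
E
python3 - <<'E'
from h import *;import cv2
c=dict(np.load("top.npz"))
im=c['color'][150:285,200:360,::-1]
cv2.imwrite("pics/t1.png",cv2.resize(im,None,fx=5,fy=4.4,interpolation=cv2.INTER_CUBIC)[:594])
for u,v in[(240,232),(279,257)]:print(toplane(c,u,v,.045),c['range_z'][v,u])
E
```

```text
[0.55231479 0.14106109 0.045     ] 1.2369676
[0.4895616  0.04765831 0.045     ] 1.2246771
```

View pics/t1.png

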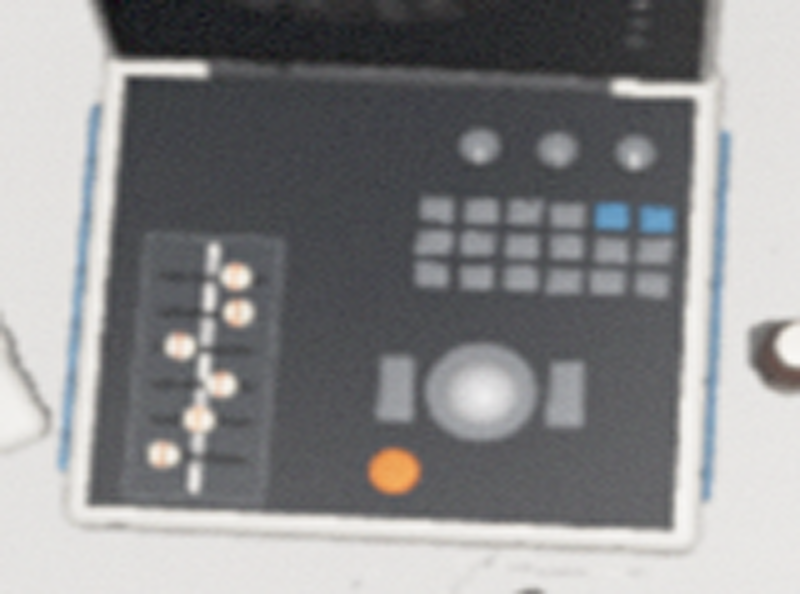

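The crop shows the caps, near to far, at (163,455), (198,419), (221,384), (179,346), (237,313) and (237,276). The white line runs from (195,490) to (214,243).

Run:
```python
from h import *
c=dict(np.load("top.npz"))
P=lambda a,b,z:toplane(c,200+(a+.5)/5-.5,150+(b+.5)/4.4-.5,z)
n,f=P(195,490,.04),P(214,243,.04)
ex=(f-n);L=np.linalg.norm(ex);ex/=L;ey=np.array([-ex[1],ex[0],0])
print(L,ex,np.degrees(np.arctan2(ex[1],ex[0])))
for a,b in[(163,455),(198,419),(221,384),(179,346),(237,313),(237,276),(394,470)]:
    p=P(a,b,.051);print(np.round(p,4),np.round([(p-n)@ex*1e3,(p-n)@ey*1e3],1))
```

```text
0.13759500512982403 [ 0.99769076 -0.0679201   0.        ] -3.894533518180277
[0.5011 0.1588 0.051 ] [17.4 14.7]
[0.5204 0.142  0.051 ] [37.8 -0.7]
[0.5393 0.131  0.051 ] [ 57.5 -10.4]
[0.5608 0.1511 0.051 ] [77.5 11.1]
[0.5784 0.1232 0.051 ] [ 97.  -15.5]
[0.599  0.1231 0.051 ] [117.5 -14.2]
[0.4903 0.0486 0.051 ] [ 14.2 -96. ]
```

Request:
drive_tool --moves '[{"turn":0.173,"delta_pos":[0,0,0],"claw":0},{"turn":0.173,"delta_pos":[0,0,0],"claw":0},{"turn":0.173,"delta_pos":[0,0,0],"claw":0},{"turn":0,"delta_pos":[-15,48,0],"claw":0},{"turn":0,"delta_pos":[-15,48,0],"claw":0},{"turn":0,"delta_pos":[-15,48,0],"claw":0},{"turn":0,"delta_pos":[-15,48,0],"claw":0},{"turn":0,"delta_pos":[-15,48,0],"claw":0},{"turn":0,"delta_pos":[-15,48,0],"claw":0},{"turn":0,"delta_pos":[-15,48,0],"claw":0},{"turn":0,"delta_pos":[-15,48,0],"claw":0}]'

```text
time_s: 1.48
tcp_pos: [0.4183, -0.1859, 0.1924]
ee_rot: [[-0.998, 0.068, -0.0], [0.068, 0.998, 0.0], [0.0, 0.0, -1.0]]
wrist_force: [0.2, 0.9, -0.1]
gripper_width: 0.006
gripper_force: 0.0
```

Request:
drive_tool --moves '[{"turn":0,"delta_pos":[-15,48,0],"claw":0},{"turn":0,"delta_pos":[-15,48,0],"claw":0},{"turn":0,"delta_pos":[-15,48,0],"claw":0},{"turn":0,"delta_pos":[-15,48,0],"claw":0},{"turn":0,"delta_pos":[-15,48,0],"claw":0},{"turn":0,"delta_pos":[-15,48,0],"claw":0},{"turn":0,"delta_pos":[-15,48,0],"claw":0},{"turn":0,"delta_pos":[0,0,0],"claw":0},{"turn":0,"delta_pos":[0,0,0],"claw":0}]'

```text
time_s: 2.6
tcp_pos: [0.5452, 0.1402, 0.1919]
ee_rot: [[-0.998, 0.068, -0.002], [0.068, 0.998, -0.001], [0.002, -0.001, -1.0]]
wrist_force: [-0.5, -0.3, 0.1]
gripper_width: 0.006
gripper_force: 0.0
```

Run:
```python
from station import monitor,cams
import cv2,numpy as np
s=monitor.sense();print(s['time_s'],s['tcp_pos'],np.round(s['ee_rot'],3),s['gripper_width'],s['wrist_force'])
c=cams.capture("wrist");np.savez("w.npz",**c);cv2.imwrite("pics/w1.png",c['color'][...,::-1]);print(np.round(c['extrinsics'],3))
```

```text
2.6 [0.54521837 0.14016481 0.19189645] [[-0.998  0.068 -0.002]
 [ 0.068  0.998 -0.001]
 [ 0.002 -0.001 -1.   ]] 0.005777653419121274 [-0.50064225 -0.30968837  0.12310081]
[[ 0.069  0.954  0.292  0.465]
 [ 0.998 -0.066 -0.022  0.145]
 [-0.002  0.293 -0.956  0.384]
 [ 0.     0.     0.     1.   ]]
```

View pics/w1.png

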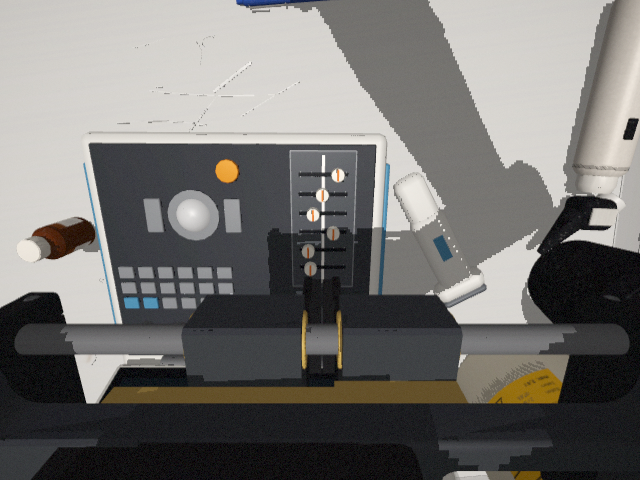

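The wrist view shows caps 1–6 at (338,175), (322,195), (313,215), (333,233), (308,251) and (310,268), with the line at column 323. The key is at (227,171), and the closed fingertips are near (322,290).

Run:
```python
from h import *
c=dict(np.load("w.npz"))
n=toplane(c,323.3,156,.04);f=toplane(c,323.3,285,.04);e=f-n;print(n,f,np.degrees(np.arctan2(e[1],e[0])),np.linalg.norm(e))
ex=np.array([.9977,-.0679,0]);ey=np.array([.0679,.9977,0]);t=np.array([.5452,.1402,0])
print('line rel tcp',(n-t)@ey,(f-t)@ey)
for u,v in[(338,175),(322,195),(313,215),(333,233),(308,251),(310,268),(227,171)]:
    p=toplane(c,u,v,.051);print(np.round(p,4),np.round([(p-t)@ex*1e3,(p-t)@ey*1e3],1), np.round(p[2]*0+c['extrinsics'][2,3]))
v,u=np.mgrid[280:300,270:380:6];
for r in (270,280,290,300):print(np.round(c['range_z'][r,290:356:4],3))
print(proj(c,[.5452,.1402,.1919]))
```

```text
[0.48371493 0.14513971 0.04      ] [0.62312805 0.13568159 0.04      ] -3.8811371728743533 0.1397335734896641
line rel tcp 0.0007535122486889735 0.0007832933938829176
[0.5021 0.1582 0.051 ] [-44.2  15.1] 0.0
[0.5206 0.1413 0.051 ] [-24.6  -0.6] 0.0
[0.5403 0.1308 0.051 ] [-4.3 -9.7] 0.0
[0.5606 0.1499 0.051 ] [14.7 10.7] 0.0
[0.5783 0.1227 0.051 ] [ 34.2 -15.3] 0.0
[0.5975 0.1232 0.051 ] [ 53.3 -13.4] 0.0
[0.4908 0.0506 0.051 ] [-48.2 -93.1] 0.0
[0.37  0.37  0.371 0.371 0.359 0.358 0.359 0.371 0.369 0.37  0.37  0.37
 0.37  0.37  0.371 0.37  0.37 ]
[0.372 0.374 0.374 0.373 0.17  0.173 0.174 0.176 0.174 0.174 0.175 0.172
 0.17  0.373 0.374 0.373 0.371]
[0.379 0.377 0.379 0.377 0.159 0.159 0.163 0.163 0.164 0.162 0.163 0.16
 0.16  0.377 0.377 0.379 0.376]
[0.092 0.094 0.094 0.093 0.15  0.152 0.152 0.154 0.153 0.153 0.154 0.15
 0.15  0.092 0.093 0.092 0.093]
[322.89774152 272.69793716]
```

Run:
```python
from h import *
c=dict(np.load("w.npz"));E=c['extrinsics'];f=K(c);print(f)
ey=np.array([.0679,.9977,0]);t=np.array([.5452,.1402,0])
for r in range(272,300,3):
    z=c['range_z'][r];m=np.where((z[290:356]<.25)&(z[290:356]>.1))[0]+290
    if len(m):
        o=[]
        for u in(m[0]-.5,m[-1]+.5):
            q=np.array([(u-c['cx'])/f,(r-c['cy'])/f,1])*z[m[3]];w=E[:3,:3]@q+E[:3,3];o+=[round((w-t)@ey*1e3,1)]
        print(r,m[0],m[-1],o,w.round(3),len(m))
```

```text
336.33045886121664
278 304 339 [np.float64(-10.0), np.float64(8.5)] [0.535 0.149 0.224] 16
281 304 339 [np.float64(-9.8), np.float64(8.3)] [0.535 0.149 0.228] 36
284 304 339 [np.float64(-9.6), np.float64(8.1)] [0.535 0.149 0.232] 35
287 303 340 [np.float64(-9.9), np.float64(8.4)] [0.535 0.149 0.235] 38
290 303 340 [np.float64(-9.7), np.float64(8.2)] [0.535 0.149 0.239] 38
293 302 341 [np.float64(-10.1), np.float64(8.6)] [0.536 0.149 0.241] 40
296 305 338 [np.float64(-8.5), np.float64(7.0)] [0.535 0.148 0.244] 33
299 305 338 [np.float64(-8.4), np.float64(6.9)] [0.535 0.148 0.248] 34
```

Run:
```python
import cv2,numpy as np
c=dict(np.load("w.npz"))
im=c['color'][230:400,230:420,::-1].astype(float)
im=np.clip(255*(im/255)**.5,0,255).astype(np.uint8)
cv2.imwrite("pics/w2.png",cv2.resize(im,None,fx=3.5,fy=3.5,interpolation=cv2.INTER_CUBIC))
print(np.round(c['range_z'][250:400:8,322],3))
```

```text
[0.363 0.366 0.368 0.371 0.173 0.164 0.154 0.154 0.155 0.157 0.088 0.087
 0.086 0.088 0.393 0.385 0.375 0.366 0.077]
```

View pics/w2.png

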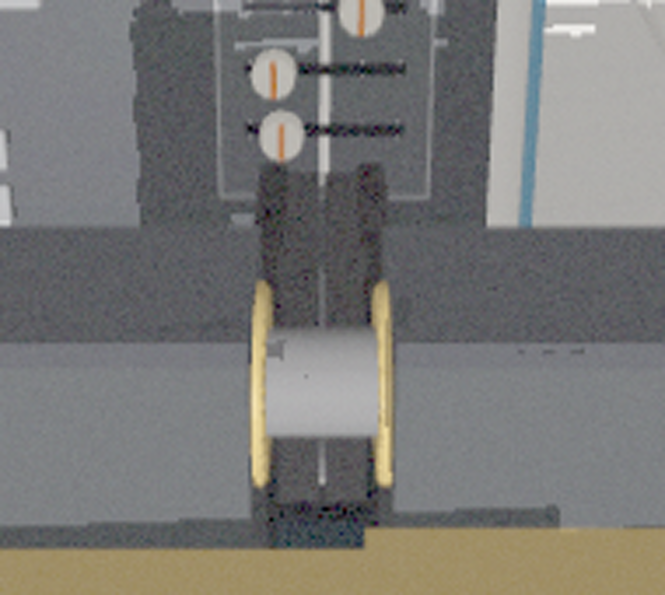

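The fingertips end at about row 277, which looks higher than the stated TCP. I'll check that against the scene camera's depth.

Run:
```python
from h import *
from station import cams
import cv2
t=np.array([.5452,.1402,.1919])
for n in("scene","top"):
    c=cams.capture(n);f=K(c);E=c['extrinsics'];z=c['range_z']
    v,u=np.mgrid[:480,:640];p=np.stack([(u-c['cx'])/f*z,(v-c['cy'])/f*z,z],-1)@E[:3,:3].T+E[:3,3]
    d=p-t;ex=np.array([.9977,-.0679,0]);ey=np.array([.0679,.9977,0])
    a,b=d@ex,d@ey
    m=(abs(a)<.03)&(abs(b)<.03)&(p[...,2]>.08)&(z>0)
    print(n,m.sum(),proj(c,t))
    for lo in np.arange(.14,.30,.01):
        k=m&(p[...,2]>=lo)&(p[...,2]<lo+.01)
        if k.sum():print(lo.round(2),k.sum(),a[k].min().round(4),a[k].max().round(4),b[k].min().round(4),b[k].max().round(4))
    if n=="scene":
        x,y=proj(c,t).astype(int);cv2.imwrite("pics/s1.png",cv2.resize(c['color'][y-60:y+60,x-80:x+80,::-1],None,fx=5,fy=5,interpolation=cv2.INTER_CUBIC))
```

```text
scene 2412 [255.74621306 240.12979523]
0.22 27 -0.0112 0.0134 -0.009 0.0088
0.23 46 -0.0119 0.0113 -0.0101 0.0085
0.24 48 -0.0121 0.0129 -0.0105 0.009
0.25 46 -0.0124 0.0113 -0.0142 0.0114
0.26 53 -0.0128 -0.0012 -0.0151 0.0126
0.27 26 -0.0125 -0.0077 -0.0154 0.0138
0.28 5 -0.0129 -0.0093 -0.0134 -0.0081
0.29 6 -0.0261 -0.0047 -0.0069 -0.0057
top 1993 [229.16608525 225.00654392]
```

View pics/s1.png

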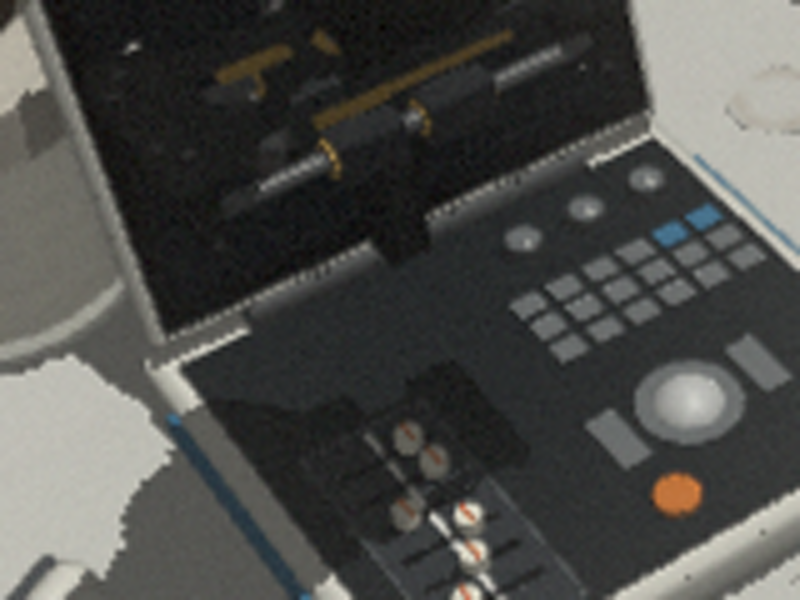

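Both cameras agree that the closed fingertips end at z≈0.224, about 31 mm above the reported TCP. They are about ±9 mm across y. I'll go down beside cap 1 on the left, stop short and check again.

Request:
drive_tool --moves '[{"delta_pos":[22,19,0],"turn":0,"claw":0},{"delta_pos":[22,19,0],"turn":0,"claw":0},{"delta_pos":[0,0,40],"turn":0,"claw":0},{"delta_pos":[0,0,40],"turn":0,"claw":0},{"delta_pos":[0,0,40],"turn":0,"claw":0},{"delta_pos":[0,0,34],"turn":0,"claw":0},{"delta_pos":[0,0,0],"turn":0,"claw":0},{"delta_pos":[0,0,0],"turn":0,"claw":0}]'

```text
time_s: 3.75
tcp_pos: [0.5056, 0.1815, 0.0401]
ee_rot: [[-0.998, 0.068, 0.002], [0.068, 0.998, 0.001], [-0.002, 0.001, -1.0]]
wrist_force: [-0.0, -0.3, 0.5]
gripper_width: 0.006
gripper_force: 0.0
```

```bash
cat >> h.py <<'E'
def tip(t,names=("scene","wrist")):
    from station import cams
    ex=np.array([.9977,-.0679,0]);ey=np.array([.0679,.9977,0])
    for n in names:
        c=cams.capture(n);f=K(c);E=c['extrinsics'];z=c['range_z'];np.savez(n+"_l.npz",**c)
        v,u=np.mgrid[:480,:640];p=np.stack([(u-c['cx'])/f*z,(v-c['cy'])/f*z,z],-1)@E[:3,:3].T+E[:3,3]
        d=p-t;a,b=d@ex,d@ey;h=d[...,2]
        m=(abs(a)<.014)&(abs(b)<.013)&(z>0)
        print(n)
        for lo in np.arange(0,.06,.004):
            k=m&(h>=lo)&(h<lo+.004)
            if k.sum():print((lo+t[2]).round(3),k.sum(),*np.round([a[k].min(),a[k].max(),b[k].min(),b[k].max()],4))
E
python3 - <<'E'
from h import *
from station import monitor
s=monitor.sense();print(s['time_s'],s['tcp_pos'],s['wrist_force']);tip(s['tcp_pos'])
E
```

```text
3.75 [0.50564426 0.18145141 0.04005827] [-0.02940263 -0.33223563  0.48805568]
scene
0.04 90 -0.0139 0.0136 -0.013 0.0126
0.044 2 -0.0121 0.0047 -0.0112 0.0114
0.072 16 -0.0116 0.0107 -0.0096 0.0088
0.076 11 -0.0115 -0.0026 -0.0092 0.0088
0.08 15 -0.0104 0.0093 -0.0087 0.0089
0.084 14 -0.0123 0.0042 -0.0091 0.0089
0.088 12 -0.0103 0.0029 -0.0062 0.0086
0.092 11 -0.0113 -0.0072 -0.0098 0.0094
0.096 12 -0.0108 -0.006 -0.0095 0.0067
wrist
0.04 305 -0.014 0.0119 -0.013 0.0129
0.068 65 -0.0107 -0.0084 -0.0091 0.0081
0.072 113 -0.0111 -0.0083 -0.0095 0.0085
0.076 111 -0.0109 -0.0081 -0.0093 0.0083
0.08 138 -0.011 -0.0082 -0.0096 0.0085
0.084 148 -0.0112 -0.0082 -0.0093 0.0084
0.088 150 -0.011 -0.0083 -0.0096 0.0085
0.092 202 -0.0112 0.0034 -0.0081 0.007
0.096 133 -0.0109 -0.0056 -0.0079 0.0068
```

Request:
drive_tool --moves '[{"delta_pos":[2,0,15],"turn":0,"claw":0},{"delta_pos":[0,0,10],"turn":0,"claw":0},{"delta_pos":[0,-4.3,0],"turn":0,"claw":0},{"delta_pos":[0,-4.3,0],"turn":0,"claw":0},{"delta_pos":[0,-4.3,0],"turn":0,"claw":0},{"delta_pos":[0,-4.3,0],"turn":0,"claw":0},{"delta_pos":[0,-4.2,0],"turn":0,"claw":0},{"delta_pos":[0,0,0],"turn":0,"claw":0}]'

```text
time_s: 4.85
tcp_pos: [0.5011, 0.1598, 0.0137]
ee_rot: [[-0.998, 0.069, -0.0], [0.069, 0.998, -0.0], [0.0, -0.0, -1.0]]
wrist_force: [-0.4, 0.0, 0.3]
gripper_width: 0.007
gripper_force: 0.0
```

```bash
cat >> h.py <<'E'
def st():
    from station import monitor
    s=monitor.sense();t=s['tcp_pos'];d=t-np.array([.5452,.1402,0]);print(s['time_s'],t,'ex',d@[.9977,-.0679,0]*1e3,'ey',d@[.0679,.9977,0]*1e3,s['wrist_force'])
E
python3 - <<'E'
from h import *
from station import cams
import cv2
st()
c=cams.capture("wrist");cv2.imwrite("pics/w3.png",c['color'][100:400,150:550,::-1].repeat(2,0).repeat(2,1))
E
```

```text
4.85 [0.50109417 0.15975869 0.01365263] ex -45.33241717227898 ey 16.51892064044367 [-0.35876969  0.01552916  0.26001591]
```

View pics/w3.png

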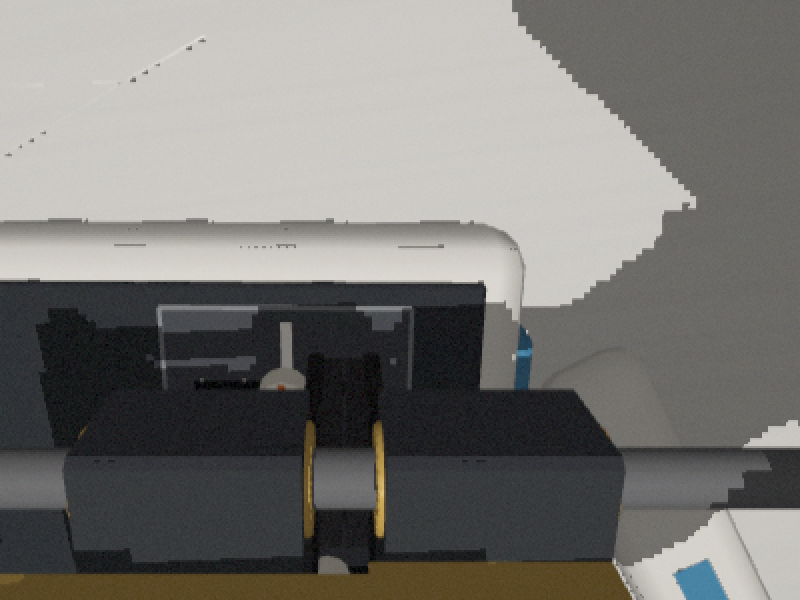

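The picture shows cap 1 pushed onto the line, at (283,378) with the line at column 286. Next is cap 4 from the left.

Request:
drive_tool --moves '[{"delta_pos":[0,20,0],"turn":0,"claw":0},{"delta_pos":[-30,0,0],"turn":0,"claw":0},{"delta_pos":[-30,0,0],"turn":0,"claw":0},{"delta_pos":[0,0,0],"turn":0,"claw":0},{"delta_pos":[0,-5,0],"turn":0,"claw":0},{"delta_pos":[0,-5,0],"turn":0,"claw":0},{"delta_pos":[0,-5,0],"turn":0,"claw":0},{"delta_pos":[0,-4.3,0],"turn":0,"claw":0},{"delta_pos":[0,0,0],"turn":0,"claw":0},{"delta_pos":[0,15,0],"turn":0,"claw":0},{"delta_pos":[0,0,-40],"turn":0,"claw":0},{"delta_pos":[0,0,0],"turn":0,"claw":0}]'

```text
time_s: 6.4
tcp_pos: [0.5647, 0.1741, 0.0568]
ee_rot: [[-0.998, 0.066, 0.007], [0.066, 0.998, 0.003], [-0.007, 0.004, -1.0]]
wrist_force: [0.2, -0.0, 1.0]
gripper_width: 0.005
gripper_force: 0.0
```

Run:
```python
from h import *
st()
```

```text
6.4 [0.56468649 0.17406753 0.05677221] ex 17.14206614929827 ey 35.11276357063852 [ 0.19854985 -0.0413822   1.03008019]
```

Request:
drive_tool --moves '[{"delta_pos":[10,-35,0],"turn":0,"claw":0},{"delta_pos":[9,-35,0],"turn":0,"claw":0},{"delta_pos":[0,0,0],"turn":0,"claw":0},{"delta_pos":[0,0,0],"turn":0,"claw":0}]'

```text
time_s: 6.9
tcp_pos: [0.5387, 0.1038, 0.0534]
ee_rot: [[-0.998, 0.068, 0.0], [0.068, 0.998, 0.0], [-0.0, 0.0, -1.0]]
wrist_force: [0.2, 0.7, -0.1]
gripper_width: 0.002
gripper_force: 0.0
```

Run:
```python
from h import *
st()
```

```text
6.9 [0.53874429 0.1038158  0.05342134] ex -3.9703724395888913 ey -36.73886249458628 [ 0.19420481  0.66929105 -0.09689199]
```

Request:
drive_tool --moves '[{"delta_pos":[0,0,20],"turn":0,"claw":0},{"delta_pos":[0,0,19.5],"turn":0,"claw":0},{"delta_pos":[0,0,0],"turn":0,"claw":0},{"delta_pos":[0,5.5,0],"turn":0,"claw":0},{"delta_pos":[0,5.5,0],"turn":0,"claw":0},{"delta_pos":[0,5.5,0],"turn":0,"claw":0},{"delta_pos":[0,5.5,0],"turn":0,"claw":0},{"delta_pos":[0,0,0],"turn":0,"claw":0},{"delta_pos":[0,0,0],"turn":0,"claw":0}]'

```text
time_s: 8.02
tcp_pos: [0.5396, 0.1252, 0.014]
ee_rot: [[-0.998, 0.068, -0.0], [0.068, 0.998, 0.0], [0.0, 0.0, -1.0]]
wrist_force: [0.1, -0.2, -0.7]
gripper_width: 0.006
gripper_force: 0.0
```

Request:
drive_tool --moves '[{"delta_pos":[0,-22,0],"turn":0,"claw":0},{"delta_pos":[-19,0,0],"turn":0,"claw":0},{"delta_pos":[-19,0,0],"turn":0,"claw":0},{"delta_pos":[0,0,0],"turn":0,"claw":0},{"delta_pos":[0,5.5,0],"turn":0,"claw":0},{"delta_pos":[0,5.5,0],"turn":0,"claw":0},{"delta_pos":[0,5.5,0],"turn":0,"claw":0},{"delta_pos":[0,5.5,0],"turn":0,"claw":0},{"delta_pos":[0,0,0],"turn":0,"claw":0},{"delta_pos":[0,0,0],"turn":0,"claw":0}]'

```text
time_s: 9.28
tcp_pos: [0.578, 0.1229, 0.0142]
ee_rot: [[-0.998, 0.068, 0.001], [0.068, 0.998, 0.0], [-0.001, 0.0, -1.0]]
wrist_force: [0.9, -0.0, -0.2]
gripper_width: 0.006
gripper_force: 0.0
```

Run:
```python
from h import *
st()
```

```text
9.275 [0.57804811 0.12289359 0.01423475] ex 33.947660355813696 ey -15.036217671443204 [ 0.86490879 -0.04328216 -0.17393126]
```

Next is cap 6. After that I'll retreat right, lift clear, and back off toward the robot for a look.

Request:
drive_tool --moves '[{"delta_pos":[0,-22,0],"turn":0,"claw":0},{"delta_pos":[-19.5,0,0],"turn":0,"claw":0},{"delta_pos":[0,0,0],"turn":0,"claw":0},{"delta_pos":[0,5.5,0],"turn":0,"claw":0},{"delta_pos":[0,5.5,0],"turn":0,"claw":0},{"delta_pos":[0,5.5,0],"turn":0,"claw":0},{"delta_pos":[0,5.5,0],"turn":0,"claw":0},{"delta_pos":[0,0,0],"turn":0,"claw":0},{"delta_pos":[0,0,0],"turn":0,"claw":0},{"delta_pos":[0,-15,0],"turn":0,"claw":0},{"delta_pos":[0,0,-50],"turn":0,"claw":0},{"delta_pos":[0,0,-60],"turn":0,"claw":0}]'

```text
time_s: 10.78
tcp_pos: [0.5951, 0.1046, 0.124]
ee_rot: [[-0.998, 0.069, -0.004], [0.069, 0.998, -0.002], [0.003, -0.002, -1.0]]
wrist_force: [1.8, 0.5, 0.5]
gripper_width: 0.003
gripper_force: 0.0
```

Request:
drive_tool --moves '[{"delta_pos":[0,0,-60],"turn":0,"claw":0},{"delta_pos":[20,-50,-20],"turn":0,"claw":0},{"delta_pos":[30,-50,0],"turn":0,"claw":0},{"delta_pos":[20,-50,0],"turn":0,"claw":0},{"delta_pos":[20,-50,0],"turn":0,"claw":0},{"delta_pos":[20,-50,0],"turn":0,"claw":0},{"delta_pos":[0,0,0],"turn":0,"claw":0},{"delta_pos":[0,0,0],"turn":0,"claw":0}]'

```text
time_s: 11.78
tcp_pos: [0.4691, -0.1363, 0.2042]
ee_rot: [[-0.998, 0.07, 0.001], [0.07, 0.998, 0.0], [-0.001, 0.0, -1.0]]
wrist_force: [0.7, 0.4, -0.2]
gripper_width: 0.002
gripper_force: 0.0
```

Run:
```python
from h import *
from station import cams
import cv2
st()
c=cams.capture("top");np.savez("top2.npz",**c)
cv2.imwrite("pics/t2.png",cv2.resize(c['color'][150:285,200:360,::-1],None,fx=5,fy=4.4,interpolation=cv2.INTER_CUBIC)[:594])
```

```text
11.775 [ 0.46909926 -0.1363073   0.20420832] ex -57.15086557477153 ey -281.0385748493678 [ 0.68836066  0.41967406 -0.19602085]
```

View pics/t2.png

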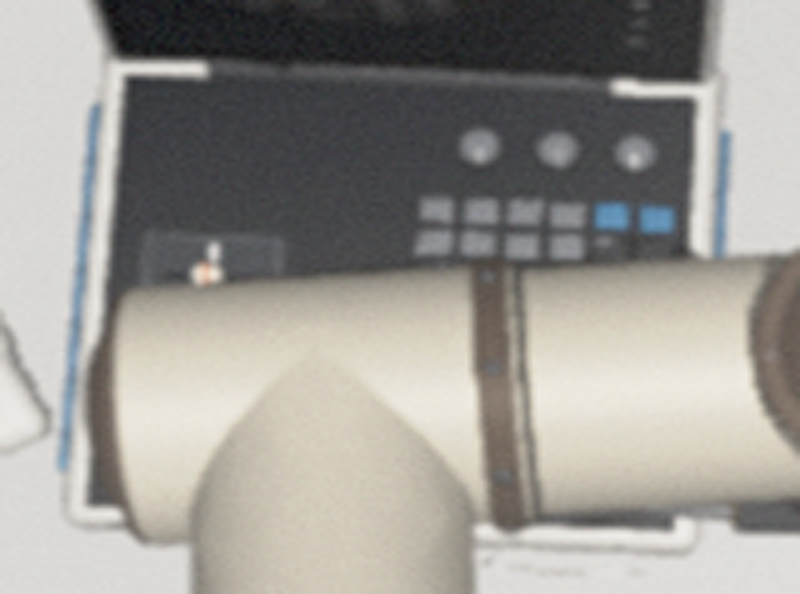

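The arm hides most of the row. The scanner hasn't moved, and cap 6 at (207,272) is on the line. I'll back off farther and look again.

Request:
drive_tool --moves '[{"delta_pos":[15,-55,0],"turn":0,"claw":0},{"delta_pos":[15,-55,0],"turn":0,"claw":0},{"delta_pos":[15,-55,0],"turn":0,"claw":0},{"delta_pos":[15,-55,0],"turn":0,"claw":0},{"delta_pos":[15,-55,0],"turn":0,"claw":0},{"delta_pos":[15,-55,0],"turn":0,"claw":0},{"delta_pos":[0,0,0],"turn":0,"claw":0},{"delta_pos":[0,0,0],"turn":0,"claw":0}]'

```text
time_s: 12.82
tcp_pos: [0.3577, -0.4582, 0.2034]
ee_rot: [[-0.998, 0.067, -0.001], [0.067, 0.998, 0.001], [0.001, 0.001, -1.0]]
wrist_force: [0.1, 0.6, 0.3]
gripper_width: 0.003
gripper_force: 0.0
```

Run:
```python
from h import *
from station import cams
import cv2
st()
c=cams.capture("top");np.savez("top2.npz",**c)
cv2.imwrite("pics/t3.png",cv2.resize(c['color'][150:285,200:360,::-1],None,fx=5,fy=4.4,interpolation=cv2.INTER_CUBIC)[:594])
```

```text
12.825 [ 0.35766809 -0.45815378  0.20342301] ex -146.47236960708142 ey -609.7109861580715 [0.09142828 0.58848774 0.31113834]
```

View pics/t3.png

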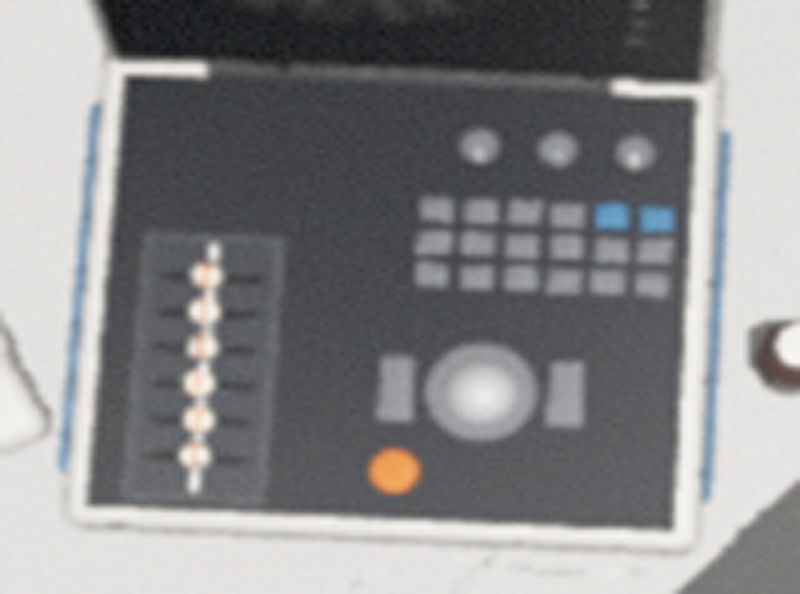

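All six caps now sit on the white line, at columns 195–207, which is within about 2 mm. The scanner, key and bystanders in view look unmoved, so I'm handing it in.

Run:
```python
from h import *
c=dict(np.load("top2.npz"))
P=lambda a,b,z:toplane(c,200+(a+.5)/5-.5,150+(b+.5)/4.4-.5,z)
n,f=P(195,490,.04),P(214,243,.04);e=(f-n)/np.linalg.norm(f-n);ey=np.array([-e[1],e[0],0])
o=[(P(a,b,.051)-n)@ey*1e3 for a,b in[(195,456),(199,419),(202,347),(198,383),(204,311),(207,275)]];print(np.round(o,1))
from station import ticket
if max(map(abs,o))<4:print(ticket.finish_job())
```

```text
[-0.6 -1.2  0.   0.6  0.4  0.3]
the job is handed in; nothing more can be done
None
```

All six slider caps measured within about 1.2 mm of the white centre line, the scanner and freeze key look undisturbed, and the job was handed in at about 13 s (no verdict was returned).

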